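# Bring the buried brass tin to the top of the stack

## Task

The low brass-coloured tin of pins is wanted next, but it is buried under a silver tin. Lift that silver tin off and set it upright in the middle of the round cork coaster, then restack the brass tin, lid up, centred on top of it. Keep both tins level so that the pins inside do not get mixed up, and leave the other silver tin, which stands alone nearby, where it is.

Things in the scene. Friction and masses are not known exactly. Their poses are not given: they have to be found in the camera images.
- brass_tin_center (a point): centre, half-way up, of the round brass-coloured tin (closed, rigid, slip lid on top; 62 mm across, 24 mm high, 0.08 to 0.17 kg), at the start lying lid up on the bench as the lower tin of the stack; z points out of its lid
- silver_tin_center (a point): centre, half-way up, of the round silver-grey tin (closed, rigid, slip lid on top; 52 mm across the lid, 50 mm across the body, 34 mm high, 0.08 to 0.17 kg) that stands on the brass tin at the start, roughly concentric with it; flat top and bottom, not fastened; z points out of its lid
- other_tin_center (a point): centre, half-way up, of another silver-grey tin just like it (52 mm across, 34 mm high), standing alone on the bench; it is to be left alone
- coaster_top (a point): centre of the top face of the round brown cork coaster, a flat disc 100 mm across and 6 mm thick, fixed to the bench; z points up

How it is judged:
By the outcome, as a careful person would: the job done as asked, in the order asked, and still so for the second after the job is handed in, with the robot touching nothing.
It also fails if it takes over 64 s, if anything falls off the work surface, if the arm or the gripper's body presses on something with over 40 N, if the wrist force passes 120 N, or if a joint passes its speed limit or range.

## Robot

A 7-joint arm with a two-finger parallel gripper is mounted at the origin on a cart in front of the work surface, level with it; the furniture and walls round the work are solid. World frame = base frame: x ahead of the robot, y to its left, z up, the work surface at z = 0. Lengths are in m, angles in rad, forces in N, time in s.
With the tool pointing down it reaches from about 0.4 to 0.875 m from the base axis. Payload 6.5 kg.
Tool frame: the origin (TCP) lies midway between the tips of the shut fingers; the grasp point (between the pads) lies 19 mm behind it (arm.hold_point_z is the distance from the TCP to the grasp point, in m); z points along the fingers, y is the line along which they close (so a half turn about z gives the same grasp; the last joint's range is limited). The gripper opens to 85 mm and grips with 20 to 120 N. Pads are 22 mm wide; open, the fingers measure 114 mm over their backs; the gripper's body (76 mm by 85 mm) begins 54 mm behind the grasp point. The pads swing forward as they close: fully open they stand 13 mm farther back than shut.
Start: joints at [-1.177, 0.536, -0.004, 1.538, 0.003, 1.067, -0.071], TCP at [0.288, 0.582, 0.231] pointing down, gripper open.
Joint ranges: [-2.7, 2.7], [-0.37, 2.16], [-1.27, 1.26], [0.24, 2.4], [-1.31, 4.45], [0.19, 1.91], [-2.76, 2.76]. Speed limits (rad/s): [2.39, 2.39, 3.14, 3.14, 3.14, 3.14, 3.14].

## Interface

Orientations are given as a rotation vector (axis times angle).
In Python, from plant import monitor, eyes, workorder, arm gives the robot as it stands. The module is installed in compiled form; this text tells all that it offers.
- The arm moves only by the tool jog_arm, never from a script. Its argument "commands" is a list of rows, each a list of 5 numbers: the shift along the world's x, y, z in cm, then the turn about the world's z in rad, then the gripper's target within -1 to 1 (shut at 1, half-way at 0, fully open at -1). A call has 1 to 12 rows; each row is the pose to reach, as a shift and turn from the pose commanded when the call began; what a row does not reach only later rows make up. A row lasts 1/12 s, in which the tool goes at most 41.7 mm and 7.16 degrees, less where a joint would pass 70% of its speed; a pose out of reach is approached as far as the arm can. A call with a gripper value outside its range is refused whole. The fingers move at their own pace and stop on an object; "force" is the grip in N (left out, the last holds). Time passes only in rows, so rows that repeat a pose let the fingers close. It gives the time, the measured TCP pose, the force, the opening and the grip force at its end, in the units of the state.
- monitor.sense(): the state, without advancing time (a new reading comes with each control period).
- eyes.grab_frame(name): name is "scene" or "top" or "wrist"; returns the picture (480x640x3 uint8, blue, green, red); there is no depth.
- eyes.calibration(name): a dict with "mtx" (3x3 intrinsics, pixels), "T" (4x4, takes a point from camera to world coordinates). Camera axes: x right, y down, z forward; pixel columns grow to the right and rows downward; lengths in m; the calibration is good to about 2 mm. A picture is of the moment at which its call begins: read the wrist's pose just before it. calibration takes no time and is no camera call; for the wrist camera it gives the pose at the moment of the call.
- workorder.close_job(): hands the job in; it is judged then, once.
The state is a dict: "t": time; "joint_pos": joint angles; "qd": joint speeds; "effort": joint torques, N m; "position": TCP position; "tcp_rot": TCP orientation; "contact_force": force on the tool from outside, world axes, zero at the start; "moment": the same for the moment, N m; "width": finger opening in m; "grip_force": force on a finger pad.
Only numpy, scipy, OpenCV 4.12 (cv2) and the standard library are available. Lean on these libraries where they do the work, as an engineer would, in place of code of your own. Each camera call takes 0.05 s, during which the arm holds its last target. There are 200 camera calls.

## Working session

There is one attempt and no reset: what is moved stays moved. The work goes in short steps, Python scripts to look and compute and a tool call to move; the robot and the scene stay as the last step left them, time stands still between calls to the robot, and variables do not carry over. Pictures are saved under pics/ and viewed, at most 10 in all, crops included, and the job is handed in when it is done.

Besides the shell and the picture viewer there is one more tool, called as name(argument=value, ...), one argument or row to a line, values as JSON. jog_arm: Moves the arm, as the interface text tells. Its arguments: {"type":"object","properties":{"commands":{"type":"array","items":{"type":"array","items":{"type":"number"}}},"force":{"type":"number"}},"required":["commands"]}

```bash
mkdir -p pics; python3 - <<'E'
from plant import monitor, eyes, workorder, arm
import cv2
for n in ("top","scene"):
    cv2.imwrite(f"pics/{n}0.png",eyes.grab_frame(n)); c=eyes.calibration(n); print(n,c["mtx"].round(1).tolist(),c["T"].round(3).tolist())
s=monitor.sense();print(s["t"],s["position"],s["tcp_rot"],s["width"],arm.hold_point_z)
E
```

```text
top [[519.0, 0.0, 317.1], [0.0, 519.0, 236.3], [0.0, 0.0, 1.0]] [[0.008, -0.986, 0.168, 0.376], [-1.0, -0.009, -0.006, 0.029], [0.008, -0.168, -0.986, 0.918], [0.0, 0.0, 0.0, 1.0]]
scene [[569.7, 0.0, 327.9], [0.0, 569.7, 254.2], [0.0, 0.0, 1.0]] [[-0.814, -0.351, 0.463, 0.115], [-0.581, 0.48, -0.658, 0.582], [0.009, -0.804, -0.594, 0.587], [0.0, 0.0, 0.0, 1.0]]
0.1 [0.28819969 0.58195521 0.23045951] [-7.15783127e-01 -3.05865947e+00  2.55365660e-03] 0.08538956049892188 0.0187
```

View pics/top0.png

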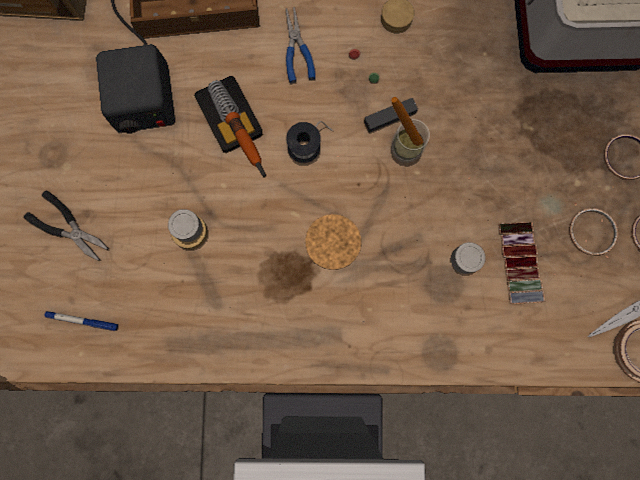

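View pics/scene0.png

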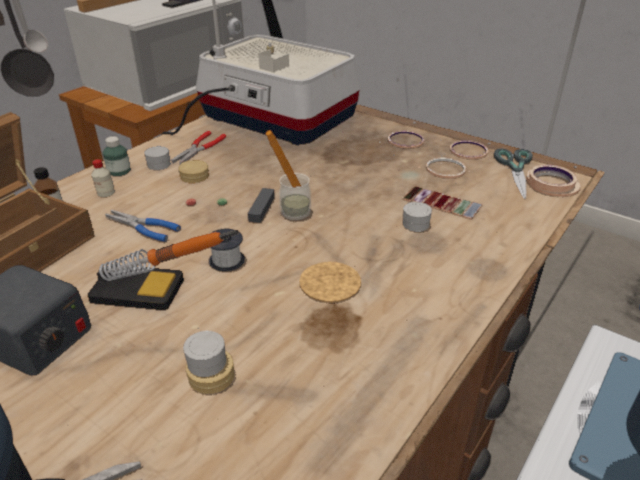

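The top view shows the silver lid of the stack at about (184,223), the brass rim below it at (189,232), the coaster at (333,241), and the lone silver tin at (469,258). The scene view shows the stack at (207,362).

```bash
cat > h.py <<'E'
import numpy as np, cv2
def ray(c,px,z):
    d=c["T"][:3,:3]@np.linalg.solve(c["mtx"],[px[0],px[1],1.]); o=c["T"][:3,3]
    return (o+d*(z-o[2])/d[2])[:2]
def proj(c,p):
    q=np.linalg.inv(c["T"])@np.r_[p,1]; q=c["mtx"]@q[:3]; return q[:2]/q[2]
def world_circle(c,cnt,z):
    p=np.array([ray(c,q,z) for q in cnt.reshape(-1,2)],np.float32)*1000
    h=cv2.convexHull(p); (x,y),(a,b),_=cv2.fitEllipse(p); return x/1000,y/1000,a,b
E
python3 - <<'E'
from plant import eyes,monitor
from h import *
from scipy.spatial.transform import Rotation as R
for n in ("top","scene"):
    im=cv2.imread(f"pics/{n}0.png"); c=eyes.calibration(n); hsv=cv2.cvtColor(im,cv2.COLOR_BGR2HSV)
    sat=hsv[...,1]
    seeds={"top":{"lid":(184,223,.058),"coaster":(333,241,.006),"other":(469,258,.034)},"scene":{"lid":(205,343,.058),"coaster":(330,282,.006),"other":(417,212,.034)}}[n]
    for k,(u,v,z) in seeds.items():
        print(n,k,hsv[v,u],ray(c,(u,v),z).round(3))
    m={"grey":((sat<45)&(hsv[...,2]>110)),"cork":(hsv[...,2]>130)&(sat>115)}
    for k,mm in m.items():
        mm=cv2.morphologyEx(mm.astype(np.uint8)*255,cv2.MORPH_CLOSE if k=="cork" else cv2.MORPH_OPEN,np.ones((3,3)))
        for ct in cv2.findContours(mm,cv2.RETR_EXTERNAL,cv2.CHAIN_APPROX_NONE)[0]:
            for s,(u,v,z) in seeds.items():
                if cv2.pointPolygonTest(ct,(u,v),False)>=0: print(n,k,s,cv2.contourArea(ct),cv2.boundingRect(ct),np.round(world_circle(c,ct,z),4))
print(R.from_rotvec(monitor.sense()["tcp_rot"]).as_matrix().round(3))
im=cv2.imread("pics/top0.png"); sc=cv2.imread("pics/scene0.png")
cv2.imwrite("pics/crop0.png",np.hstack([cv2.resize(im[195:265,150:220],(400,400)),cv2.resize(sc[320:400,165:245],(400,400))]))
E
```

```text
top lid [ 11  28 155] [0.543 0.248]
top coaster [ 15 148 160] [ 0.523 -0.005]
top other [ 11  28 153] [ 0.491 -0.238]
top grey other 633.5 (456, 243, 29, 29) [ 0.4934 -0.24   49.0896 49.2983]
top grey lid 650.5 (169, 210, 29, 29) [ 0.5419  0.2496 48.631  49.2231]
top cork coaster 2365.0 (305, 214, 56, 56) [ 5.23400e-01 -4.90000e-03  9.78750e+01  9.90649e+01]
scene lid [ 12  14 181] [0.543 0.247]
scene coaster [ 17 117 190] [ 0.521 -0.001]
scene other [ 15  14 181] [ 0.489 -0.23 ]
scene grey lid 1270.0 (183, 331, 42, 45) [ 0.5351  0.2574 48.2445 78.4958]
scene grey other 573.5 (403, 194, 29, 38) [  0.4881  -0.2286  44.9759 114.6222]
scene cork coaster 1698.0 (301, 263, 60, 39) [ 5.20900e-01 -2.30000e-03  9.35758e+01  9.52990e+01]
[[-0.896  0.444 -0.001]
 [ 0.444  0.896 -0.002]
 [-0.    -0.002 -1.   ]]
```

View pics/crop0.png

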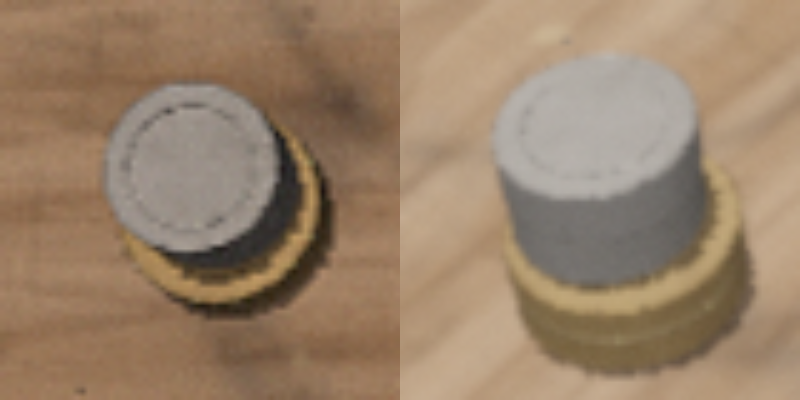

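The crop shows the silver tin standing a little off-centre on the brass tin, with the full brass rim visible to the lower right.

jog_arm(
  commands=[
    [3,-4,0,0,-1],
    [6,-8,0,0,-1],
    [9,-12,0,0,-1],
    [12,-16,0,0,-1],
    [15,-20,0,0,-1],
    [18,-24,-1,0,-1],
    [20,-27,-2,0,-1],
    [22.5,-30,-3,0,-1],
    [24.5,-32.5,-4,0,-1],
    [25.4,-33.3,-5,0,-1],
    [25.4,-33.3,-6,0,-1],
    [25.4,-33.3,-6,0,-1],
  ],
)

```text
t: 1.1
position: [0.543, 0.2442, 0.1683]
tcp_rot: [-0.726, -3.054, 0.008]
contact_force: [-0.5, 0.8, -0.3]
width: 0.0857
grip_force: 0.0
```

```bash
python3 - <<'E'
from plant import eyes,monitor
from h import *
c=eyes.calibration("wrist");s=monitor.sense(); im=eyes.grab_frame("wrist"); cv2.imwrite("pics/w1.png",im)
print(s["t"],s["position"],c["T"].round(3).tolist(),c["mtx"].round(0).tolist(),proj(c,[.542,.249,.058]))
E
```

```text
1.1 [0.54303765 0.2442253  0.1682692 ] [[0.449, 0.86, 0.241, 0.482], [0.893, -0.431, -0.127, 0.275], [-0.005, 0.272, -0.962, 0.311], [0.0, 0.0, 0.0, 1.0]] [[351.0, 0.0, 316.0], [0.0, 351.0, 237.0], [0.0, 0.0, 1.0]] [323.52907867 229.0263328 ]
```

View pics/w1.png

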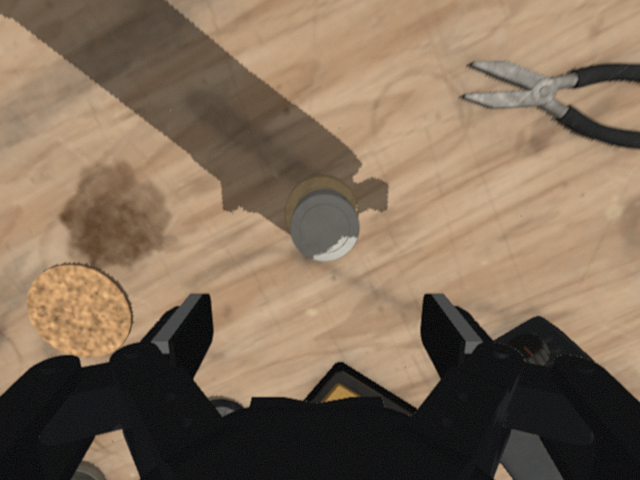

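The wrist view shows the silver lid centred at about (325,227), within 2 mm of the prediction. Nothing blocks the fingers.

jog_arm(
  commands=[
    [0,0.1,-3,0,-1],
    [0,0.1,-6,0,-1],
    [0,0.1,-9,0,-1],
    [0,0.1,-11,0,-1],
    [0,0.1,-12.5,0,-1],
    [0,0.1,-13.5,0,-1],
    [0,0.1,-14.4,0,-1],
    [0,0.1,-14.4,0,-1],
    [0,0.1,-14.4,0,-1],
    [0,0.1,-14.4,0,-1],
    [0,0.1,-14.4,0,-1],
  ],
)

```text
t: 2.07
position: [0.5432, 0.251, 0.0284]
tcp_rot: [0.716, 3.058, 0.002]
contact_force: [0.6, -0.1, -0.1]
width: 0.0853
grip_force: 0.0
```

```bash
python3 - <<'E'
from plant import eyes,monitor
import cv2
s=monitor.sense(); print(s["position"],s["contact_force"],s["width"])
im=eyes.grab_frame("scene"); cv2.imwrite("pics/s2.png",cv2.resize(im[260:420,100:320],None,fx=3,fy=3))
E
```

```text
[0.54318761 0.2509762  0.02841397] [ 0.61058882 -0.08142212 -0.09755453] 0.08532800760616253
```

View pics/s2.png

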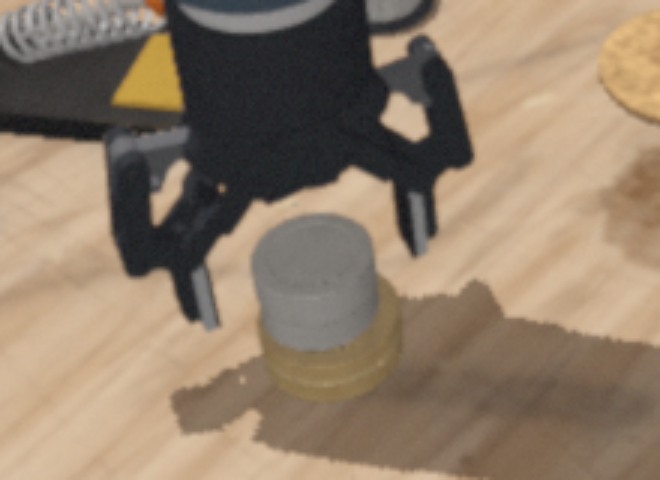

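The scene view shows the open fingers straddling the silver tin, with the tips above the brass level.

jog_arm(
  commands=[
    [0,0,-0.4,0,-1],
    [0,0,-0.4,0,-0.3],
    [0,0,-0.4,0,-0.3],
    [0,0,-0.4,0,-0.3],
    [0,0,-0.4,0,-0.3],
    [0,0,-0.4,0,1],
    [0,0,-0.4,0,1],
    [0,0,-0.4,0,1],
    [0,0,-0.4,0,1],
    [0,0,-0.4,0,1],
    [0,0,-0.4,0,1],
    [0,0,-0.4,0,1],
  ],
  force=30,
)

```text
t: 3.12
position: [0.5424, 0.2504, 0.0236]
tcp_rot: [-0.716, -3.059, 0.0]
contact_force: [-3.1, -1.2, 4.5]
width: 0.0499
grip_force: 31.4
```

jog_arm(
  commands=[
    [0,0,0.3,0,1],
    [0,0,0.6,0,1],
    [0,0,1,0,1],
    [0,0,1.5,0,1],
    [0,0,2.2,0,1],
    [0,0,3,0,1],
    [0,0,4,0,1],
    [0,0,5,0,1],
    [0,0,6,0,1],
    [0,0,7,0,1],
    [0,0,7,0,1],
    [0,0,7,0,1],
  ],
)

```text
t: 4.12
position: [0.5429, 0.2507, 0.0941]
tcp_rot: [0.716, 3.058, 0.002]
contact_force: [-0.1, -0.3, -2.2]
width: 0.0502
grip_force: 31.5
```

```bash
python3 - <<'E'
from plant import eyes,monitor
import cv2,numpy as np
s=monitor.sense(); print(s["t"],s["position"],s["contact_force"],s["width"],s["moment"])
im=eyes.grab_frame("scene"); cv2.imwrite("pics/s3f.png",im)
w=eyes.grab_frame("wrist"); cv2.imwrite("pics/w3f.png",w)
cv2.imwrite("pics/s3.png",np.hstack([cv2.resize(im[230:430,120:320],(400,400)),cv2.resize(w[120:440,160:480],(400,400))]))
E
```

```text
4.1167 [0.5429343  0.25072689 0.09414114] [-0.09011703 -0.29558698 -2.17003161] 0.05015446370391888 [-0.03066519 -0.03488661  0.0053796 ]
```

View pics/s3.png

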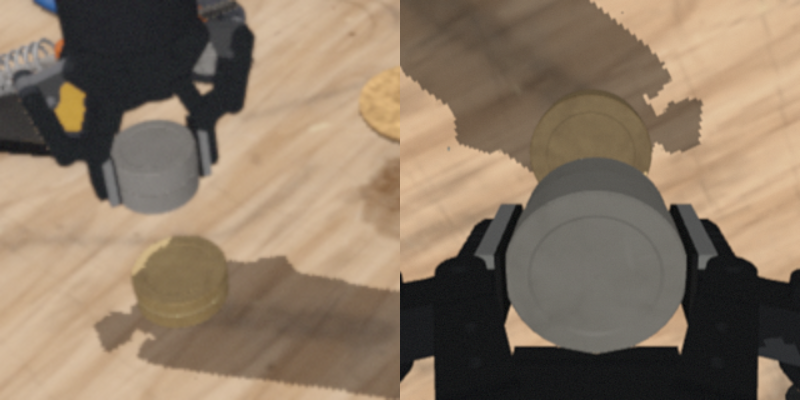

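The tin is held level between the pads, its lid centre at wrist pixel (317,337). The brass tin stays on the bench.

```bash
python3 - <<'E'
from plant import eyes,monitor
from h import *
c=eyes.calibration("wrist");p=monitor.sense()["position"]
print("lid",ray(c,(316.8,336.8),p[2]+.0344),p)
w=cv2.imread("pics/w3f.png");hsv=cv2.cvtColor(w,cv2.COLOR_BGR2HSV)
m=((hsv[...,1]>115)&(hsv[...,2]>110)).astype(np.uint8)*255
m=cv2.morphologyEx(m,cv2.MORPH_CLOSE,np.ones((5,5)))
for ct in cv2.findContours(m,cv2.RETR_EXTERNAL,cv2.CHAIN_APPROX_NONE)[0]:
    if cv2.contourArea(ct)>800: print(cv2.boundingRect(ct),np.round(world_circle(c,ct,.006),4))
# brass tin in scene/wrist
for n,im,c in (("scene",cv2.imread("pics/s3f.png"),eyes.calibration("scene")),("wrist",w,c)): print(n,proj(c,[.543,.249,.024]))
E
```

```text
lid [0.54016035 0.25043643] [0.54210069 0.25034306 0.09299113]
(0, 304, 72, 113) [5.31600e-01 1.15000e-02 5.38942e+01 9.99608e+01]
(0, 235, 44, 56) [ 0.4654  0.0586 22.6218 37.6624]
scene [206.69253905 362.10784273]
wrist [316.61232346 252.14338168]
```

jog_arm(
  commands=[
    [-0.1,-1,0,0,1],
    [-0.2,-3,0,0,1],
    [-0.4,-6,0,0,1],
    [-0.6,-9,0,0,1],
    [-0.8,-12,0,0,1],
    [-1,-15,0,0,1],
    [-1.2,-18,0,0,1],
    [-1.5,-21,0,0,1],
    [-1.7,-23.5,0,0,1],
    [-1.8,-25,0,0,1],
    [-1.8,-25.4,0,0,1],
    [-1.8,-25.4,0,0,1],
  ],
)

```text
t: 5.22
position: [0.5239, -0.0053, 0.093]
tcp_rot: [-0.72, -3.057, 0.001]
contact_force: [-0.6, 0.5, -1.3]
width: 0.0502
grip_force: 31.6
```

jog_arm(
  commands=[
    [0,0,-1,0,1],
    [0,0,-2.5,0,1],
    [0,0,-4,0,1],
    [0,0,-5.2,0,1],
    [0,0,-6,0,1],
    [0,0,-6,0,1],
    [0,0,-6,0,1],
    [0,0,-6,0,1],
  ],
)

```text
t: 5.88
position: [0.5249, -0.0032, 0.0337]
tcp_rot: [0.715, 3.058, 0.0]
contact_force: [0.5, 0.2, -1.0]
width: 0.05
grip_force: 31.6
```

```bash
python3 - <<'E'
from plant import eyes,monitor
from h import *
s=monitor.sense();p=s["position"];print(s["t"],p,s["contact_force"])
ims=[]
for n in ("wrist","scene","top"):
    c=eyes.calibration(n);im=eyes.grab_frame(n);cv2.imwrite(f"pics/{n}4f.png",im)
    print(n,proj(c,[.5225,-.004,.006]))
    hsv=cv2.cvtColor(im,cv2.COLOR_BGR2HSV)
    m=((hsv[...,1]>105)&(hsv[...,2]>80)).astype(np.uint8)*255
    m=cv2.morphologyEx(m,cv2.MORPH_CLOSE,np.ones((5,5)))
    for ct in cv2.findContours(m,cv2.RETR_EXTERNAL,cv2.CHAIN_APPROX_NONE)[0]:
        if cv2.contourArea(ct)>800: print(n,cv2.boundingRect(ct),np.round(world_circle(c,ct,.006),4))
    ims.append(im)
cv2.imwrite("pics/v4.png",np.hstack([cv2.resize(ims[0][160:480,160:480],(400,400)),cv2.resize(ims[1][200:340,260:400],(400,400))]))
E
```

```text
5.8833 [ 0.52493587 -0.00324597  0.03368207] [ 0.52118237  0.15249678 -0.99090489]
wrist [314.70255912 271.13951395]
wrist (218, 177, 190, 122) [5.10900e-01 3.00000e-04 7.12195e+01 9.66553e+01]
wrist (307, 24, 164, 143) [4.65500e-01 6.15000e-02 5.15852e+01 6.43266e+01]
scene [330.03406802 280.6451666 ]
scene (401, 322, 112, 158) [2.395000e-01 1.050000e-01 6.091240e+01 2.933088e+02]
scene (300, 265, 62, 84) [4.969000e-01 3.060000e-02 9.383280e+01 1.779582e+02]
scene (147, 232, 77, 34) [7.79500e-01 6.91000e-02 4.43950e+01 1.68674e+02]
scene (0, 113, 94, 161) [1.162400e+00 1.232000e-01 1.482832e+02 7.024369e+02]
scene (59, 86, 240, 82) [ 1.119500e+00 -2.633000e-01  3.988695e+02  8.001844e+02]
top [332.19466965 241.39427483]
top (471, 307, 169, 90) [  0.3293  -0.3949 149.2801 284.7556]
top (458, 213, 182, 108) [  0.493   -0.3881 144.8105 314.5742]
top (0, 112, 303, 281) [4.889000e-01 3.192000e-01 4.639983e+02 5.337754e+02]
top (0, 74, 113, 54) [  0.7762   0.522   71.7741 213.0738]
top (373, 47, 263, 184) [ 7.105000e-01 -2.901000e-01  3.106342e+02  4.682043e+02]
top (156, 41, 205, 94) [8.305000e-01 1.235000e-01 1.530285e+02 3.428322e+02]
top (0, 13, 97, 61) [  0.902    0.5371 115.4019 199.1821]
top (258, 0, 231, 55) [ 9.589000e-01 -1.084000e-01  9.535010e+01  4.164393e+02]
top (63, 0, 197, 51) [  0.9504   0.3353  85.5792 316.8839]
```

View pics/v4.png

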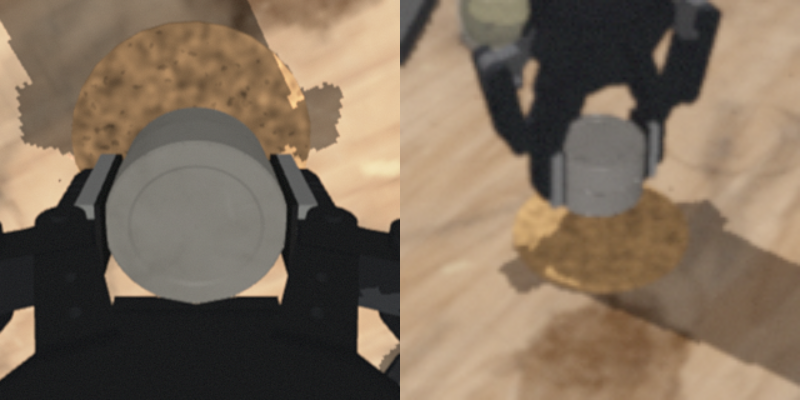

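The wrist crop shows the tin above the coaster. The upper arc of the coaster is visible, with extremes at about crop (72,125), (308,125) and (190,21).

```bash
python3 - <<'E'
from plant import eyes,monitor
from h import *
from scipy.optimize import least_squares
c=eyes.calibration("wrist");p=monitor.sense()["position"]
print("lid",ray(c,(316.8,336),p[2]+.0344),p)
w=cv2.imread("pics/wrist4f.png")
hsv=cv2.cvtColor(w,cv2.COLOR_BGR2HSV)
m=((hsv[...,1]>105)&(hsv[...,2]>80)).astype(np.uint8)*255
m=cv2.morphologyEx(m,cv2.MORPH_CLOSE,np.ones((5,5)))
for ct in cv2.findContours(m,cv2.RETR_EXTERNAL,cv2.CHAIN_APPROX_NONE)[0]:
    if cv2.boundingRect(ct)[:2]==(218,177):
        q=np.array([ray(c,t[0],.006) for t in ct])
        r=least_squares(lambda z:np.hypot(*(q-z).T)-.05,[.5225,-.004],loss="cauchy",f_scale=.001); print("coaster",r.x, (abs(r.fun)<.5).sum(), np.median(abs(np.hypot(*(q-r.x).T)-.05)))
E
```

```text
lid [ 0.52279119 -0.0032587 ] [ 0.52505738 -0.00346205  0.03397626]
coaster [ 0.52405093 -0.00604078] 535 0.0009254752752217779
```

jog_arm(
  commands=[
    [0.1,-0.2,-0.5,0,1],
    [0.1,-0.2,-1,0,1],
    [0.1,-0.2,-1.5,0,1],
    [0.1,-0.2,-2,0,1],
    [0.1,-0.2,-2.3,0,1],
    [0.1,-0.2,-2.5,0,1],
    [0.1,-0.2,-2.5,0,1],
    [0.1,-0.2,-2.5,0,1],
  ],
)

```text
t: 6.7
position: [0.5254, -0.0055, 0.0082]
tcp_rot: [-0.716, -3.059, 0.0]
contact_force: [0.6, 0.6, -1.2]
width: 0.0501
grip_force: 31.6
```

jog_arm(
  commands=[
    [0,0,-0.1,0,1],
    [0,0,-0.1,0,1],
    [0,0,-0.2,0,1],
    [0,0,-0.2,0,1],
  ],
)

```text
t: 7.03
position: [0.5255, -0.0055, 0.0063]
tcp_rot: [0.716, 3.059, 0.0]
contact_force: [-0.6, -0.7, -1.0]
width: 0.0502
grip_force: 31.6
```

jog_arm(
  commands=[
    [0,0,-0.05,0,1],
    [0,0,-0.1,0,1],
    [0,0,-0.1,0,1],
  ],
)

```text
t: 7.28
position: [0.5255, -0.0055, 0.0055]
tcp_rot: [0.716, 3.059, 0.0]
contact_force: [-1.8, 0.8, 3.3]
width: 0.0502
grip_force: 31.9
```

jog_arm(
  commands=[
    [0,0,0,0,-0.3],
    [0,0,0,0,-0.3],
    [0,0,0,0,-0.4],
    [0,0,0,0,-0.6],
    [0,0,0,0,-1],
    [0,0,0,0,-1],
    [0,0,0,0,-1],
    [0,0,1,0,-1],
    [0,0,3,0,-1],
    [0,0,6,0,-1],
    [0,0,9,0,-1],
    [0,0,11,0,-1],
  ],
)

```text
t: 8.28
position: [0.5264, -0.0056, 0.1185]
tcp_rot: [0.716, 3.056, 0.001]
contact_force: [0.5, -0.0, 0.5]
width: 0.0854
grip_force: 0.0
```

jog_arm(
  commands=[
    [0.2,3,0.5,0,-1],
    [0.4,7,1,0,-1],
    [0.6,11,1,0,-1],
    [0.8,15,1,0,-1],
    [0.9,18,1,0,-1],
    [1,19,1,0,-1],
    [1,19,1,0,-1],
    [1,19,1,0,-1],
    [1,19,1,0,-1],
  ],
)

```text
t: 9.03
position: [0.5356, 0.1819, 0.1255]
tcp_rot: [0.72, 3.058, -0.002]
contact_force: [-0.8, 0.2, 0.1]
width: 0.0855
grip_force: 0.0
```

```bash
python3 - <<'E'
from plant import eyes,monitor
from h import *
s=monitor.sense();p=s["position"];print(s["t"],p,s["contact_force"])
for n in ("wrist","scene","top"):
    c=eyes.calibration(n);im=eyes.grab_frame(n);cv2.imwrite(f"pics/{n}5f.png",im)
    np.savez(f"c5{n}.npz",**c)
    print(n,proj(c,[.543,.249,.024]),proj(c,[.523,-.005,.04]))
w,sc,t=[cv2.imread(f"pics/{n}5f.png") for n in ("wrist","scene","top")]
cv2.imwrite("pics/v5.png",np.vstack([np.hstack([cv2.resize(w,(400,300)),cv2.resize(sc,(400,300))]),np.hstack([cv2.resize(t[190:280,270:390],(400,300)),cv2.resize(t[180:270,130:250],(400,300))])]))
E
```

```text
9.0333 [0.53560523 0.18186522 0.12545547] [-0.80768397  0.20627419  0.11312606]
wrist [408.04317091 204.12155707] [ 82.29546687 336.25063884]
scene [206.69253905 362.10784273] [330.37578282 263.49956659]
top [188.05605077 226.89492082] [333.50279807 237.97858675]
```

View pics/v5.png

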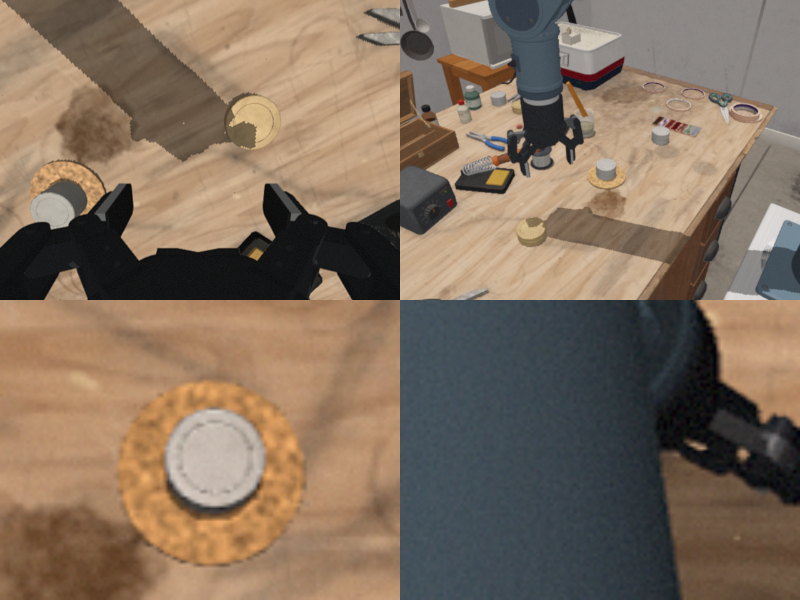

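The silver tin stands on the coaster and looks nearly centred (top crop, lower left). The brass tin is clear at about wrist pixel (405,193) and scene pixel (211,371).

```bash
python3 - <<'E'
from h import *
from scipy.optimize import least_squares
def fit(q,x0,r):
    s=least_squares(lambda z:np.hypot(*(q-z).T)-r,x0,loss="cauchy",f_scale=.001); d=abs(np.hypot(*(q-s.x).T)-r); return s.x.round(4),d.mean().round(4)
L={n:(cv2.imread(f"pics/{n}5f.png"),dict(np.load(f"c5{n}.npz"))) for n in ("wrist","scene","top")}
def cont(m,seed,k=5):
    m=cv2.morphologyEx(m.astype(np.uint8)*255,cv2.MORPH_CLOSE,np.ones((k,k)))
    return [ct for ct in cv2.findContours(m,cv2.RETR_EXTERNAL,cv2.CHAIN_APPROX_NONE)[0] if cv2.pointPolygonTest(ct,seed,False)>=0]
im,c=L["top"];h=cv2.cvtColor(im,cv2.COLOR_BGR2HSV)
for ct in cont((h[...,1]<45)&(h[...,2]>110),(333,238),1): print("silver top",cv2.contourArea(ct),np.round(world_circle(c,ct,.04),4))
for ct in cont((h[...,1]>115)&(h[...,2]>130),(333,241)): print("coaster top",np.round(world_circle(c,ct,.006),4))
for n,seed in (("wrist",(410,185)),("scene",(211,371))):
    im,c=L[n];h=cv2.cvtColor(im,cv2.COLOR_BGR2HSV)
    print(n,h[int(seed[1]),int(seed[0])], h[seed[1]+60,seed[0]+60])
    for ct in cont((h[...,0]>=18)&(h[...,1]>70),seed): 
        q=np.array([ray(c,t[0],.024) for t in ct]); print(n,cv2.contourArea(ct),cv2.boundingRect(ct),np.round(world_circle(c,ct,.024),4),fit(q,[.543,.249],.031))
E
```

```text
silver top 642.0 [ 5.24900e-01 -5.80000e-03  4.92656e+01  4.97498e+01]
coaster top [ 5.223000e-01 -3.600000e-03  9.805100e+01  1.031137e+02]
wrist [ 18  96 210] [ 15  83 188]
wrist 6095.0 (359, 152, 91, 88) [ 0.5363  0.2482 60.2773 63.2003] (array([0.5363, 0.2482]), np.float64(0.0005))
scene [ 19  87 206] [ 16  75 203]
scene 1705.5 (186, 347, 48, 47) [ 0.5307  0.2555 60.6077 80.2235] (array([0.5365, 0.2513]), np.float64(0.0054))
```

jog_arm(
  commands=[
    [0,2,0,0,-1],
    [0.1,4.5,-1,0,-1],
    [0.1,6,-2,0,-1],
    [0.1,6.5,-4,0,-1],
    [0.1,6.5,-6.5,0,-1],
    [0.1,6.5,-9,0,-1],
    [0.1,6.5,-10.5,0,-1],
    [0.1,6.5,-11.5,0,-1],
    [0.1,6.5,-12.2,0,-1],
    [0.1,6.5,-12.2,0,-1],
    [0.1,6.5,-12.2,0,-1],
    [0.1,6.5,-12.2,0,-1],
  ],
)

```text
t: 10.18
position: [0.5373, 0.2498, 0.0043]
tcp_rot: [0.716, 3.058, 0.002]
contact_force: [0.8, -0.2, -0.6]
width: 0.0854
grip_force: 0.0
```

```bash
python3 - <<'E'
from plant import eyes,monitor
from h import *
s=monitor.sense();print(s["position"],s["contact_force"])
w=eyes.grab_frame("wrist");sc=eyes.grab_frame("scene");cv2.imwrite("pics/w6f.png",w)
print(proj(eyes.calibration("wrist"),[.5363,.249,.024]))
cv2.imwrite("pics/v6.png",np.hstack([cv2.resize(w[160:480,160:480],(400,400)),cv2.resize(sc[280:420,140:280],(400,400))]))
E
```

```text
[0.53731228 0.24975592 0.00427987] [ 0.76923057 -0.21917323 -0.61647083]
[315.9012638  319.09327528]
```

View pics/v6.png

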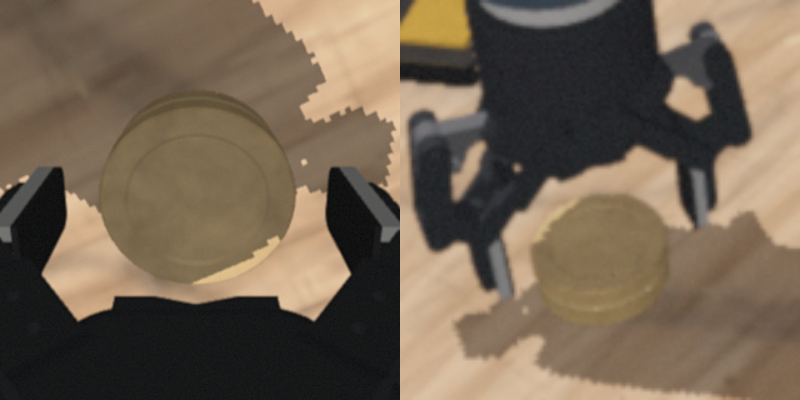

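The wrist crop shows the brass lid between the open fingers, centred at about full-frame pixel (318,312). The fingertips are clear of the bench.

jog_arm(
  commands=[
    [-0.2,0.05,-0.3,0,-1],
    [-0.2,0.05,-0.6,0,-0.9],
    [-0.2,0.05,-0.6,0,-0.8],
    [-0.2,0.05,-0.6,0,-0.65],
    [-0.2,0.05,-0.6,0,-0.6],
    [-0.2,0.05,-0.6,0,-0.55],
    [-0.2,0.05,-0.6,0,1],
    [-0.2,0.05,-0.6,0,1],
    [-0.2,0.05,-0.6,0,1],
    [-0.2,0.05,-0.6,0,1],
    [-0.2,0.05,-0.6,0,1],
  ],
  force=30,
)

```text
t: 11.2
position: [0.5346, 0.25, -0.0022]
tcp_rot: [0.716, 3.059, 0.0]
contact_force: [-1.4, -1.0, 5.7]
width: 0.0602
grip_force: 32.2
```

jog_arm(
  commands=[
    [0,0,0.3,0,1],
    [0,0,0.6,0,1],
    [0,0,1,0,1],
    [0,0,1.5,0,1],
    [0,0,2.2,0,1],
    [0,0,3.2,0,1],
    [0,0,4.5,0,1],
    [0,0,6,0,1],
    [0,0,8,0,1],
    [0,0,9,0,1],
    [0,0,9,0,1],
    [0,0,9,0,1],
  ],
)

```text
t: 12.2
position: [0.5348, 0.2502, 0.088]
tcp_rot: [0.716, 3.058, 0.002]
contact_force: [0.5, -0.6, -1.0]
width: 0.0597
grip_force: 32.6
```

```bash
python3 - <<'E'
from plant import eyes,monitor
from h import *
s=monitor.sense();print(s["position"],s["contact_force"])
c=eyes.calibration("wrist");w=eyes.grab_frame("wrist");sc=eyes.grab_frame("scene");cv2.imwrite("pics/w7f.png",w);cv2.imwrite("pics/s7f.png",sc)
np.savez("c7wrist.npz",**c)
cv2.imwrite("pics/v7.png",np.hstack([cv2.resize(w[160:480,160:480],(400,400)),cv2.resize(sc[230:400,120:290],(400,400))]))
E
```

```text
[0.53484631 0.25019973 0.08801838] [ 0.53622977 -0.58989675 -0.96026684]
```

View pics/v7.png

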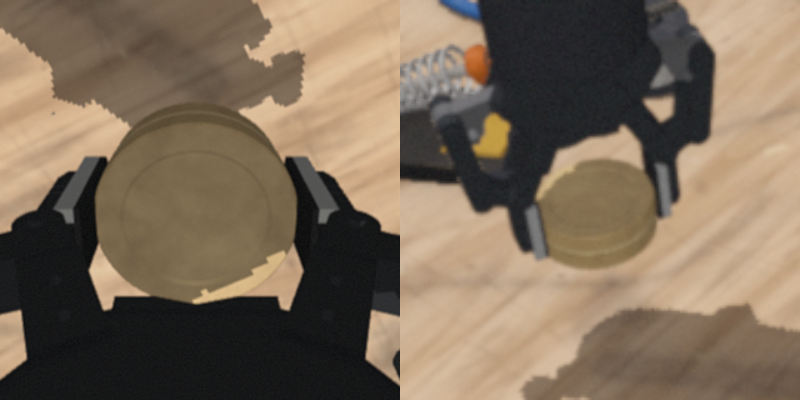

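The brass tin is held level with its lid up, lid centre at about wrist pixel (317,326). That was my tenth picture, so from here I work from numbers only.

```bash
python3 - <<'E'
from h import *
from scipy.optimize import least_squares
c=dict(np.load("c7wrist.npz"))
print("brass",ray(c,(317.2,326.4),.1142))
w=cv2.imread("pics/w7f.png");h=cv2.cvtColor(w,cv2.COLOR_BGR2HSV)
m=((h[...,0]>=18)&(h[...,1]>70)).astype(np.uint8)*255
m=cv2.morphologyEx(m,cv2.MORPH_CLOSE,np.ones((5,5)))
for ct in cv2.findContours(m,cv2.RETR_EXTERNAL,cv2.CHAIN_APPROX_NONE)[0]:
    if cv2.contourArea(ct)>3000:
        q=np.array([ray(c,t[0],.1142) for t in ct]);print(cv2.boundingRect(ct),world_circle(c,ct,.1142))
        r=least_squares(lambda z:np.hypot(*(q-z).T)-.031,[.534,.25],loss="cauchy",f_scale=.0007);print(r.x)
# the same for the silver lid on coaster in the free view 5
E
```

```text
brass [0.53358729 0.25009512]
(224, 242, 185, 165) (0.5352085571289062, 0.24899871826171874, 65.2351303100586, 66.01934051513672)
[0.53560425 0.24871142]
```

jog_arm(
  commands=[
    [0,-1,0,0,1],
    [-0.1,-3,0,0,1],
    [-0.2,-6,0,0,1],
    [-0.4,-9,0,0,1],
    [-0.5,-12,0,0,1],
    [-0.6,-15,0,0,1],
    [-0.7,-18,0,0,1],
    [-0.8,-21,0,0,1],
    [-0.9,-23.5,0,0,1],
    [-1,-25,0,0,1],
    [-1,-25.6,0,0,1],
    [-1,-25.6,0,0,1],
  ],
)

```text
t: 13.3
position: [0.5237, -0.0083, 0.0867]
tcp_rot: [-0.721, -3.057, 0.002]
contact_force: [-0.7, -0.2, -0.5]
width: 0.0597
grip_force: 32.6
```

jog_arm(
  commands=[
    [0,0,-1,0,1],
    [0,0,-2,0,1],
    [0,0,-2.8,0,1],
    [0,0,-3.4,0,1],
    [0,0,-3.6,0,1],
    [0,0,-3.6,0,1],
    [0,0,-3.6,0,1],
  ],
)

```text
t: 13.88
position: [0.5245, -0.0058, 0.0511]
tcp_rot: [-0.715, -3.059, 0.0]
contact_force: [0.1, 0.6, -2.0]
width: 0.0597
grip_force: 32.6
```

```bash
python3 - <<'E'
from plant import eyes,monitor
from h import *
s=monitor.sense();p=s["position"];print(s["t"],p,s["contact_force"])
c=eyes.calibration("scene");im=eyes.grab_frame("scene");cv2.imwrite("pics/s8f.png",im)
h=cv2.cvtColor(im,cv2.COLOR_BGR2HSV)
# row-wise edges of brass (hue>=18, sat) and silver (low sat) around the column of the stack
for z,name in ((p[2]+.026,"brass lid"),(p[2]+.006,"brass low"),(.03,"silver"),(.015,"silver")):
    print(name,proj(c,[.524,-.0055,z]).round(1))
u0,v0=proj(c,[.524,-.0055,.025]).round().astype(int)
for v in range(v0-30,v0+22,4): print(v," ".join(f"{a}/{b}" for a,b in h[v,u0-28:u0+30:3,:2]))
E
```

```text
13.8833 [ 0.5244504  -0.00576602  0.05114032] [ 0.05958852  0.61021337 -1.97621623]
brass lid [330.3 244. ]
brass low [330.2 254.4]
silver [330.  268.1]
silver [329.9 275.5]
241 120/39 116/58 105/39 105/13 15/31 18/99 20/100 20/95 18/100 18/99 18/104 18/102 19/104 19/102 18/96 18/102 30/12 15/4 12/68 15/71
245 16/82 120/29 120/27 30/6 15/5 19/100 19/105 18/94 18/102 18/94 18/100 20/99 19/99 19/103 18/95 19/104 17/47 0/0 15/74 16/71
249 15/92 113/28 94/54 165/6 0/2 16/99 18/102 19/103 19/97 18/100 18/101 19/100 18/102 17/97 18/103 19/110 15/40 17/36 16/75 16/73
253 15/75 124/48 108/32 150/3 150/2 17/110 18/111 18/104 18/101 19/100 19/101 19/104 18/102 19/114 18/113 17/102 15/78 15/78 16/76 16/71
257 15/76 15/83 108/34 150/3 160/7 20/97 20/103 18/106 19/114 19/116 18/112 19/108 18/108 19/96 19/103 18/107 16/70 15/70 15/73 15/75
261 16/77 16/81 15/78 13/16 0/2 20/110 19/115 18/114 19/110 19/108 18/114 19/111 18/112 18/106 17/98 15/74 16/73 16/70 15/71 16/75
265 15/84 15/81 15/75 17/96 15/31 10/20 20/33 19/86 19/96 19/97 18/104 18/84 17/58 13/20 12/22 15/95 16/73 16/75 15/73 16/75
269 15/76 16/96 17/110 17/112 14/34 10/19 19/17 13/16 17/15 13/15 15/17 15/17 17/15 17/19 13/22 16/124 16/130 15/109 16/77 15/80
273 17/104 17/111 17/117 17/111 15/66 9/15 15/12 20/12 20/13 11/16 15/16 9/15 19/17 15/17 8/19 16/121 16/121 15/124 15/122 14/87
277 17/113 17/113 17/112 17/115 16/51 15/18 21/15 17/14 15/13 19/16 17/14 13/18 14/23 15/13 10/30 16/126 16/123 16/125 16/120 16/120
281 17/114 17/115 18/111 17/111 15/84 9/15 13/14 10/18 16/23 15/20 19/17 15/18 13/19 17/16 16/55 16/124 16/124 16/124 16/125 16/123
285 17/114 17/117 16/126 16/121 16/128 15/75 17/15 15/12 9/14 15/20 17/19 19/17 23/17 15/73 16/124 15/122 17/127 17/124 17/123 15/124
289 16/119 16/126 16/129 17/125 16/124 16/124 17/126 16/116 15/106 16/97 15/105 15/119 16/125 16/127 16/122 16/124 16/130 15/124 16/125 15/89
```

jog_arm(
  commands=[
    [0,0,-0.4,0,1],
    [0,0,-0.8,0,1],
    [0,0,-1,0,1],
    [0,0,-1,0,1],
    [0,0,-1,0,1],
  ],
)

```text
t: 14.35
position: [0.5243, -0.0061, 0.0411]
tcp_rot: [-0.716, -3.059, 0.0]
contact_force: [0.8, 0.0, 0.0]
width: 0.0602
grip_force: 32.7
```

jog_arm(
  commands=[
    [0,0,-0.1,0,1],
    [0,0,-0.1,0,1],
    [0,0,-0.2,0,1],
    [0,0,-0.2,0,1],
  ],
)

```text
t: 14.68
position: [0.5244, -0.006, 0.0392]
tcp_rot: [0.716, 3.059, -0.0]
contact_force: [0.6, 1.4, -1.0]
width: 0.0598
grip_force: 32.7
```

jog_arm(
  commands=[
    [0,0,-0.05,0,1],
    [0,0,-0.1,0,1],
    [0,0,-0.1,0,1],
  ],
)

```text
t: 14.93
position: [0.5244, -0.006, 0.0382]
tcp_rot: [-0.716, -3.059, 0.0]
contact_force: [0.7, -0.1, -0.8]
width: 0.0598
grip_force: 32.7
```

jog_arm(
  commands=[
    [0,0,-0.05,0,1],
    [0,0,-0.1,0,1],
    [0,0,-0.1,0,1],
  ],
)

```text
t: 15.18
position: [0.5245, -0.0061, 0.0377]
tcp_rot: [0.716, 3.059, 0.0]
contact_force: [-1.3, 0.0, 5.1]
width: 0.0596
grip_force: 33.1
```

jog_arm(
  commands=[
    [0,0,0,0,-0.5],
    [0,0,0,0,-0.5],
    [0,0,0,0,-0.6],
    [0,0,0,0,-0.8],
    [0,0,0,0,-1],
    [0,0,0,0,-1],
    [0,0,0,0,-1],
    [0,0,1,0,-1],
    [0,0,3,0,-1],
    [0,0,6,0,-1],
    [0,0,9,0,-1],
    [0,0,12,0,-1],
  ],
)

```text
t: 16.18
position: [0.5241, -0.0061, 0.1592]
tcp_rot: [-0.716, -3.059, 0.0]
contact_force: [1.0, 0.3, -0.3]
width: 0.0857
grip_force: 0.0
```

jog_arm(
  commands=[
    [0.2,3,0.5,0,-1],
    [0.4,7,1,0,-1],
    [0.6,11,1,0,-1],
    [0.8,15,1,0,-1],
    [0.9,18,1,0,-1],
    [1,19,1,0,-1],
    [1,19,1,0,-1],
    [1,19,1,0,-1],
    [1,19,1,0,-1],
  ],
)

```text
t: 16.93
position: [0.5346, 0.1814, 0.1674]
tcp_rot: [0.72, 3.058, -0.002]
contact_force: [-0.2, -0.4, 0.0]
width: 0.0854
grip_force: 0.0
```

```bash
python3 - <<'E'
from plant import eyes,monitor
from h import *
s=monitor.sense();print(s["t"],s["position"],s["contact_force"])
c=eyes.calibration("top");im=eyes.grab_frame("top");h=cv2.cvtColor(im,cv2.COLOR_BGR2HSV)
print("pred brass",proj(c,[.524,-.0055,.064]))
u0,v0=proj(c,[.524,-.0055,.064]).round().astype(int); print(h[v0,u0])
m=((h[...,0]>=17)&(h[...,1]<118)&(h[...,1]>60)&(h[...,2]>140)).astype(np.uint8)*255
m=cv2.morphologyEx(cv2.morphologyEx(m,cv2.MORPH_CLOSE,np.ones((3,3))),cv2.MORPH_OPEN,np.ones((5,5)))
for ct in cv2.findContours(m,cv2.RETR_EXTERNAL,cv2.CHAIN_APPROX_NONE)[0]:
    if cv2.pointPolygonTest(ct,(int(u0),int(v0)),False)>=0: print(cv2.boundingRect(ct),np.round(world_circle(c,ct,.064),4))
m=((h[...,1]<45)&(h[...,2]>110)).astype(np.uint8)*255
m=cv2.morphologyEx(m,cv2.MORPH_OPEN,np.ones((3,3)))
for ct in cv2.findContours(m,cv2.RETR_EXTERNAL,cv2.CHAIN_APPROX_NONE)[0]:
    if cv2.pointPolygonTest(ct,(469,258),False)>=0: print("other",np.round(world_circle(c,ct,.034),4))
c=eyes.calibration("scene");im=eyes.grab_frame("scene");h=cv2.cvtColor(im,cv2.COLOR_BGR2HSV)
u0,v0=proj(c,[.524,-.0055,.025]).round().astype(int);print(proj(c,[.524,-.0055,.064]))
for v in range(v0-34,v0+24,4): print(v," ".join(f"{a}/{b}" for a,b in h[v,u0-27:u0+28:3,:2]))
E
```

```text
16.9333 [0.53461733 0.18140337 0.16741652] [-0.22411637 -0.38060221  0.02847771]
pred brass [334.36459326 235.02618096]
[ 17 120 216]
other [ 0.4933 -0.2397 49.595  49.6632]
[330.21028382 250.86511582]
237 16/73 15/86 15/86 15/82 16/78 14/76 15/80 16/73 16/75 16/76 16/76 15/70 16/73 16/77 15/76 15/73 15/72 16/71 16/73
241 15/80 16/90 15/84 16/81 16/78 19/86 19/89 19/86 19/86 19/88 19/89 19/88 19/89 17/85 15/76 16/77 16/77 15/73 16/70
245 15/84 16/87 16/83 18/90 19/87 20/90 20/87 20/87 19/86 19/86 20/89 19/88 19/89 19/89 19/89 16/78 16/74 16/72 16/73
249 15/85 16/80 17/81 19/89 20/88 20/85 19/85 19/86 19/88 20/86 19/88 20/88 20/89 19/88 19/87 19/91 17/74 16/73 16/71
253 15/72 16/71 16/83 19/89 19/89 19/89 19/88 19/89 19/87 20/90 20/88 20/87 19/88 19/87 20/90 19/98 16/74 15/78 15/72
257 16/77 16/77 16/85 20/109 19/97 19/91 20/89 19/89 19/90 20/88 19/90 19/87 20/90 19/90 19/106 18/95 16/68 16/70 15/72
261 16/75 15/77 16/76 19/105 19/109 18/110 19/107 20/101 19/98 20/97 19/99 19/99 19/110 18/111 18/105 16/87 16/71 17/69 16/71
265 15/83 15/78 16/76 19/111 18/110 19/98 20/103 19/102 19/107
[... 274 characters left out ...]
20 19/16 20/13 16/70 16/123 17/114 17/113 17/105
277 17/110 17/111 17/111 17/120 17/21 21/21 17/18 21/14 15/16 11/15 15/12 9/14 13/18 15/18 14/89 15/125 17/114 17/111 17/116
281 17/113 17/113 17/108 17/109 19/32 15/13 13/14 21/14 15/20 12/19 13/18 11/16 13/15 13/20 16/110 17/129 17/119 17/115 17/114
285 17/111 17/116 17/112 17/111 16/121 16/44 17/18 19/16 13/14 13/14 15/20 13/18 15/17 17/105 16/125 16/124 17/111 17/112 17/112
289 17/114 18/113 17/116 17/116 17/116 17/113 17/119 16/114 15/102 15/93 14/109 16/120 16/121 16/123 17/115 17/110 17/112 17/111 17/113
293 15/78 16/115 17/111 18/110 17/110 18/112 17/109 17/113 18/109 18/115 17/112 18/111 17/111 17/106 17/112 17/114 17/115 16/116 15/78
```

```bash
python3 -c "
from plant import workorder
print(workorder.close_job())"
```

```text
the job is handed in; nothing more can be done
None
```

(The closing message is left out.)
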